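# Fan the slide cases down the sloping rack

### The arm

A 7-joint arm with a two-finger parallel gripper is mounted at the origin on the work surface. World frame = base frame: x ahead of the robot, y to its left, z up, the work surface at z = 0. Lengths are in m, angles in rad, forces in N, time in s.
With the tool pointing down it reaches from about 0.425 to 0.825 m from the base axis. Payload 3.6 kg.
Tool frame: the origin (TCP) lies midway between the tips of the shut fingers; the grasp point (between the pads) lies bot.tcp_to_grasp behind it (bot.tcp_to_grasp is the distance from the TCP to the grasp point, in m); x points along the fingers, z is the direction in which the jaws open and shut, and the axes are right-handed (so a half turn about x gives the same grasp; the last joint's range is limited). The gripper opens to 93 mm and grips with 3 to 60 N. Pads are 15 mm wide; open, the fingers measure 128 mm over their backs; the gripper's body (75 mm by 188 mm) begins 65 mm behind the grasp point.
Start: joints at [-1.3, 0.615, -0.013, 1.423, 0.008, 1.103, -0.04], TCP at [0.191, 0.621, 0.219] pointing down, gripper open.
Joint ranges: [-3.12, 3.12], [-0.3, 2.06], [-1.34, 1.32], [0.26, 2.42], [-1.36, 4.5], [0.01, 1.98], [-2.84, 2.84]. Speed limits (rad/s): [2.79, 2.79, 3.14, 3.14, 3.14, 3.14, 3.14].

### API

Orientations are given as a rotation vector (axis times angle).
In Python, from workcell import bot gives the robot as it stands. The module is installed in compiled form; this text tells all that it offers.
- The arm moves only by the tool jog_arm, never from a script. Its argument "motion" is a list of rows, each a list of 3 entries, a list of its own where there are three numbers: the turn, a rotation vector about the tool's x, y, z in rad, then the shift along the tool's x, y, z in cm, then the closure, from -1 (fully open) to 1 (shut). A call has 1 to 10 rows; each row shifts and turns the commanded pose from where the row before left it, along the tool's axes as they then stand; what a row does not reach is not made up. A row lasts 1/8 s, in which the tool goes at most 62.5 mm and 10.7 degrees, less where a joint would pass 70% of its speed; a pose out of reach is approached as far as the arm can. A call is refused whole if a number of a shift passes 6.25 or a number of a turn 0.188, either way. A call with a gripper value outside its range is refused whole. The fingers move at their own pace and stop on an object; "grip_force" is the grip in N (left out, the last holds). Time passes only in rows, so rows that do not move let the fingers close. It gives the time, the measured TCP pose, the force and the opening at its end, in the units of the state.
- bot.get_obs(): the state, without advancing time (a new reading comes with each control period).
- bot.grab_frame(name): name is "side" or "top"; returns the picture (384x512x3 uint8, red, green, blue); there is no depth.
- bot.get_calibration(name): a dict with "K" (3x3 intrinsics, pixels), "world_to_cam" (4x4, takes a point from world to camera coordinates). Camera axes: x right, y down, z forward; pixel columns grow to the right and rows downward; lengths in m; the calibration is good to about 2 mm. A picture is of the moment at which its call begins. get_calibration takes no time and is no camera call.
- bot.sign_off(): hands the job in, once; it reports no verdict.
The state is a dict: "clock": time; "joint_pos": joint angles; "joint_velocities": joint speeds; "effort": joint torques, N m; "tool_pos": TCP position; "orientation": TCP orientation; "force": force on the tool from outside, world axes, zero at the start; "torque": the same for the moment, N m; "gripper_width": opening from 0.0 (shut) to 1.0 (fully open).
Only numpy, scipy, OpenCV 4.12 (cv2) and the standard library are available. Lean on these libraries where they do the work, as an engineer would, in place of code of your own. Each camera call takes 0.05 s, during which the arm holds its last target. There are 200 camera calls.

### The job

Lay out the stack of three slide cases on the sloping rack so that their labels can be read: leave the bottom case where it is, and slide the two above it down the slope like shingles, the middle case until its upper edge lies on the lower border of the bottom case's label, the top case until its upper edge lies on the lower border of the middle case's label. Bring the rack's sliding foot stop up the slope until it just meets the lowest edge of the fan without pushing the cases back, and do not knock the jar, the bottle or the tube rack about.

Things in the scene. Friction and masses are not known exactly. Their poses are not given: they have to be found in the camera images.
- rack: Fixed aluminium rack, its plain deck 330 mm long, 12 degrees steep, low end towards the robot. Origin in the middle of the deck's upper surface; x up the slope, y across, z square to the deck. Side rails 6 mm thick, 34 mm high above the deck, inner faces at y -43 and +43 mm; the channel is open above and at both ends. Friction holds what lies on the deck.
- case_low_c (a point): Bottom one of three like flat slide cases stacked on the rack: black, 110 (along the slope) x 80 x 12 mm, 0.14 kg; white label over the 25 mm of its face at the upper end. Point: its centre; x up the slope, y across, z square to its face: upper edge at x +55 mm, lower at -55. It lies on the deck and is to stay.
- case_mid_c (a point): Middle one of three like flat slide cases stacked on the rack: black, 110 (along the slope) x 80 x 12 mm, 0.14 kg; white label over the 25 mm of its face at the upper end. Point: its centre; x up the slope, y across, z square to its face: upper edge at x +55 mm, lower at -55. What lies on a case rides along when it is slid; a case beneath stays if not touched.
- case_top_c (a point): Top one of three like flat slide cases stacked on the rack: black, 110 (along the slope) x 80 x 12 mm, 0.14 kg; white label over the 25 mm of its face at the upper end. Point: its centre; x up the slope, y across, z square to its face: upper edge at x +55 mm, lower at -55. Fanned at 25 mm the cases stay flat without tipping.
- stop_face (a point): Foot stop: white plastic upright plate 12 mm thick, 80 wide, 55 tall above the deck, between the rails below the stack. It slides along the slope only, with about 2 N of friction, and stays where left. A thin shoe at its foot, under 10 mm high, reaches 18 mm further down the slope. Point: middle of its face towards the cases, 30 mm above the deck; its other face is 12 mm further down.
- jar: Bystander: jar with a black lid, 60 mm across, 85 mm tall, standing on the bench beside the rack; origin at the centre of its underside.
- tube_rack: Bystander: red open tube rack, 200 x 60 x 45 mm, with white tubes up to 61 mm tall, on the bench beside the rack; origin at the centre of its underside, x along its length.
- reagent: Bystander: amber bottle, 56 mm across, 130 mm tall, on the bench; origin at the centre of its underside.
Mind the look-alikes: they are no part of the job. Leave any orange, red or turquoise look-alike of the part that bears case_top_c alone.

How it is judged:
By the outcome, as a careful person would: the job done as asked, in the order asked, and still so for the second after the job is handed in, with the robot touching nothing.
It also fails if it takes over 50 s, if anything falls off the work surface, if the arm or the gripper's body presses on something with over 40 N, if the wrist force passes 120 N, or if a joint passes its speed limit or range.

## Working session

There is one attempt and no reset: what is moved stays moved. The work goes in short steps, Python scripts to look and compute and a tool call to move; the robot and the scene stay as the last step left them, time stands still between calls to the robot, and variables do not carry over. Pictures are saved under pics/ and viewed, about 8 in all and at most 12, crops included, and the job is handed in when it is done.

Besides the shell and the picture viewer there is one more tool, called after ">>>" as a command line: name --argument value ..., lists and objects as JSON in quotes. jog_arm: Moves the arm, as the interface text tells. Its arguments: {"type":"object","properties":{"motion":{"type":"array"},"grip_force":{"type":"number"}},"required":["motion"]}

```bash
mkdir -p pics; python3 - <<'E'
from workcell import bot
import cv2,numpy as np
for n in("side","top"):
    im=bot.grab_frame(n);cv2.imwrite(f"pics/{n}0.png",cv2.resize(im[:,:,::-1],(800,600),interpolation=cv2.INTER_CUBIC))
    np.save(f"pics/{n}0.npy",im)
    c=bot.get_calibration(n);print(n,np.round(c["K"],1).tolist(),np.round(c["world_to_cam"],4).tolist())
o=bot.get_obs();print({k:np.round(v,4).tolist() for k,v in o.items()},bot.tcp_to_grasp)
E
```

```text
side [[491.9, 0.0, 252.6], [0.0, 491.9, 192.1], [0.0, 0.0, 1.0]] [[-0.8249, -0.5651, 0.0126, 0.5805], [-0.4332, 0.6178, -0.6562, 0.3036], [0.3631, -0.5468, -0.7545, 1.1971], [0.0, 0.0, 0.0, 1.0]]
top [[383.1, 0.0, 257.4], [0.0, 383.1, 191.4], [0.0, 0.0, 1.0]] [[0.017, -0.9998, 0.0103, 0.0574], [-0.9922, -0.0181, -0.1235, 0.644], [0.1237, -0.0081, -0.9923, 1.1628], [0.0, 0.0, 0.0, 1.0]]
{'clock': 0.1, 'joint_pos': [-1.2995, 0.6158, -0.0126, 1.4247, 0.0081, 1.1034, -0.0404], 'joint_velocities': [0.0006, -0.0029, 0.001, -0.003, 0.0004, -0.0007, 0.0001], 'effort': [0.0016, -46.0044, 0.2101, -16.6247, -0.0612, 0.0169, 0.0001], 'tool_pos': [0.1905, 0.6207, 0.2176], 'orientation': [-0.9886, 1.3373, 0.9862], 'force': [-0.0979, 0.106, 0.4314], 'torque': [0.0207, 0.0584, 0.0367], 'gripper_width': 1.0007} 0.0188
```

View pics/side0.png

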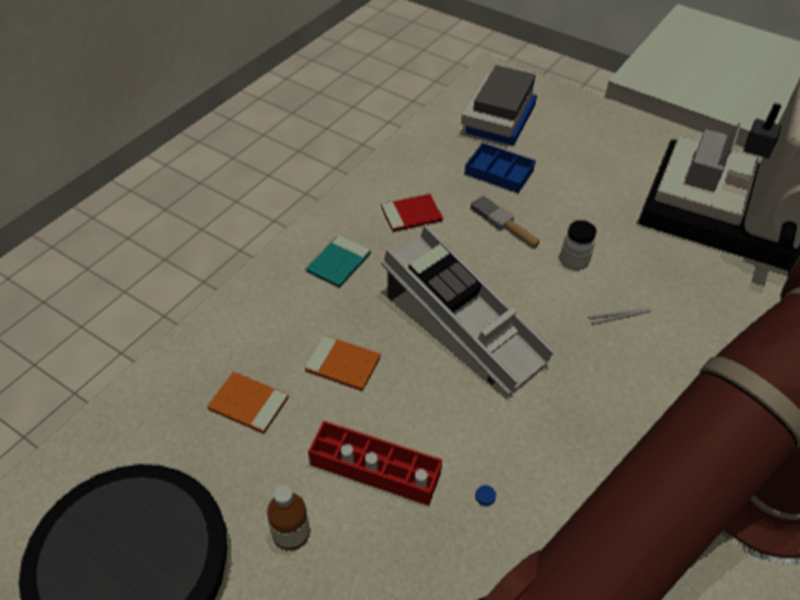

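View pics/top0.png

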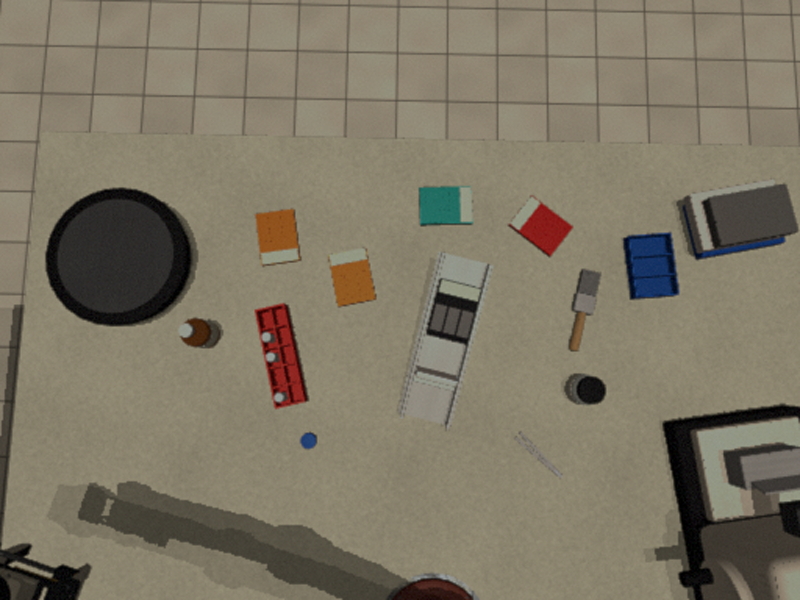

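```bash
python3 - <<'E'
import cv2,numpy as np
def crop(n,x0,y0,w,h,s):
    im=np.load(f"pics/{n}0.npy")[y0:y0+h,x0:x0+w,::-1]
    im=cv2.resize(im,None,fx=s,fy=s,interpolation=cv2.INTER_CUBIC)
    im=cv2.convertScaleAbs(im,alpha=1.5)
    for i in range(0,w,10):cv2.putText(im,str(x0+i),(i*s,8),0,.3,(0,255,255));cv2.line(im,(i*s,10),(i*s,14),(0,255,255))
    for i in range(10,h,10):cv2.putText(im,str(y0+i),(0,i*s+3),0,.3,(0,255,255))
    return im
a=crop("top",250,155,66,120,5);b=crop("side",240,140,118,120,4)
c=np.zeros((600,800,3),np.uint8);c[:a.shape[0],:a.shape[1]]=a;c[:b.shape[0],328:][:, :b.shape[1]]=b[:,:472]
cv2.imwrite("pics/crop0.png",c)
E
```

```text
(no output)
```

View pics/crop0.png

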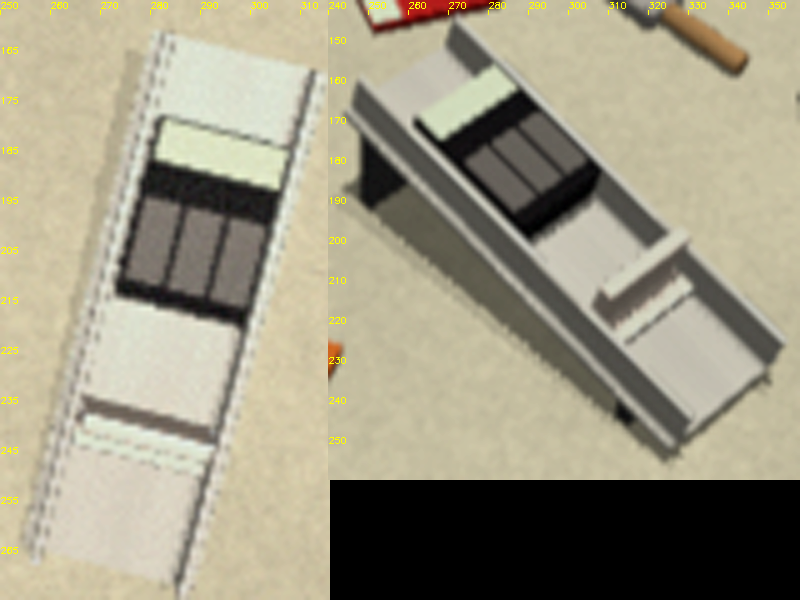

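```bash
cat >h.py <<'E'
import numpy as np,cv2
from workcell import bot
from scipy.spatial.transform import Rotation as R
C={n:bot.get_calibration(n) for n in("side","top")}
def proj(n,P):
    P=np.atleast_2d(P);c=C[n];q=P@c["world_to_cam"][:3,:3].T+c["world_to_cam"][:3,3];q=q@c["K"].T
    return q[:,:2]/q[:,2:]
def rack(p): # x,y,z,yaw
    return R.from_euler("z",p[3])*R.from_euler("y",-np.radians(12)),np.array(p[:3])
def w(p,q):
    r,t=rack(p);return r.apply(np.atleast_2d(q)/1000.)+t
E
cat >fit.py <<'E'
from h import *
from scipy.optimize import least_squares
T=lambda a,b:(a/5+250-.5+.1,b/5+155-.5+.1)
S=lambda a,b:((a-328)/4+240-.375,b/4+140-.375)
# (view, pix, kind, local)
D=[("top",T(164,33),"r",(165,46,34)),("top",T(37,556),"r",(-165,46,34)),("top",T(318,73),"r",(165,46*-1,34)),("top",T(183,592),"r",(-165,-46,34)),
("side",S(357,82),"r",(165,46,34)),("side",S(690,423),"r",(-165,46,34)),("side",S(455,20),"r",(165,-46,34)),("side",S(783,345),"r",(-165,-46,34)),
("top",T(163,118),"c",(55,40,36)),("top",T(290,150),"c",(55,-40,36)),("top",T(117,293),"c",(-55,40,36)),("top",T(245,325),"c",(-55,-40,36)),
("side",S(415,122),"c",(55,40,36)),("side",S(500,65),"c",(55,-40,36)),("side",S(600,170),"c",(-55,-40,36)),
("top",T(80,414),"s",(0,40,55)),("top",T(213,442),"s",(0,-40,55)),("side",S(597,292),"s",(0,40,55)),("side",S(680,230),"s",(0,-40,55))]
def f(v,full=False):
    o=[]
    for n,px,k,l in D:
        l=np.array(l,float)
        if k=="c":l=l+[v[4]*100,v[6]*100,0]
        if k=="s":l[0]+=v[5]*100
        o.append(proj(n,w(v[:4],l))[0]-px)
    return np.array(o) if full else np.ravel(o)
s=least_squares(f,[.6,-.05,.06,-.2,.2,-.6,0],loss="soft_l1")
print(np.round(s.x,4).tolist());print(np.round(f(s.x,True),1).tolist());np.save("fit.npy",s.x)
print("cam",[np.round(-C[n]["world_to_cam"][:3,:3].T@C[n]["world_to_cam"][:3,3],3) for n in C])
E
python3 fit.py
```

```text
[0.5664, -0.0147, 0.0469, -0.2294, 0.6043, -0.6485, -0.035]
[[0.5, -0.5], [-0.8, 0.3], [-0.2, -1.1], [-0.7, 0.5], [0.4, -0.1], [0.4, -0.5], [-0.4, 0.3], [0.1, 0.1], [-0.3, -0.6], [0.4, -0.5], [-0.1, -0.1], [0.2, 0.1], [0.2, -0.2], [-0.5, 0.5], [1.3, 0.5], [0.4, -0.9], [-0.1, 0.1], [0.5, 0.1], [0.2, 0.1]]
cam [array([0.176, 0.795, 1.095]), array([0.494, 0.078, 1.233])]
```

```bash
cat >>h.py <<'E'
def goal(x,y,h,flip=0,v=None):
    """rack mm -> remaining turn (tool rotvec) and shift cm in target tool axes / current tool axes"""
    if v is None:v=np.load("fit.npy")
    r,t=rack(v[:4]);P=w(v[:4],(x,y,h))[0]
    M=r.as_matrix();z=M[:,1]*(-1 if flip else 1);X=-M[:,2];G=np.c_[X,np.cross(z,X),z]
    o=bot.get_obs();A=R.from_rotvec(o["orientation"]);d=P-o["tool_pos"]
    print("t %.2f turn"%o["clock"],np.round((A.inv()*R.from_matrix(G)).as_rotvec(),3),"shift(target ax) cm",np.round(G.T@d*100,2),"tool y in rack",np.round(M.T@G[:,1],1))
def where(v=None):
    if v is None:v=np.load("fit.npy")
    r,t=rack(v[:4]);o=bot.get_obs();f=np.linalg.norm
    print("t %.2f rack mm"%o["clock"],np.round(r.inv().apply(o["tool_pos"]-t)*1000,2),"F rack",np.round(r.inv().apply(o["force"]),2),"grip",round(float(o["gripper_width"]),3))
E
python3 - <<'E'
from h import *
A=R.from_rotvec(bot.get_obs()["orientation"]).as_matrix();print(A.round(2).tolist())
goal(138,-2,120,0);goal(138,-2,120,1)
E
```

```text
[[-0.0, -0.96, 0.29], [-0.0, 0.29, 0.96], [-1.0, -0.0, -0.0]]
t 0.10 turn [-0.068 -0.009 -0.209] shift(target ax) cm [ 15.32 -60.18 -53.53] tool y in rack [-1.  0.  0.]
t 0.10 turn [ 3.057 -0.321  0.015] shift(target ax) cm [15.32 60.18 53.53] tool y in rack [ 1.  0. -0.]
```

>>> jog_arm --motion '[[[-0.034,-0.005,-0.105],[0,0,0],1],[[-0.034,-0.005,-0.105],[0,0,0],1],[[0,0,0],[0.96,-3.76,-3.35],1],[[0,0,0],[0.96,-3.76,-3.35],1],[[0,0,0],[0.96,-3.76,-3.35],1],[[0,0,0],[0.96,-3.76,-3.35],1],[[0,0,0],[0.96,-3.76,-3.35],1],[[0,0,0],[0.96,-3.76,-3.35],1],[[0,0,0],[0.96,-3.76,-3.35],1],[[0,0,0],[0.96,-3.76,-3.35],1]]' --grip_force 20

```text
clock: 1.35
tool_pos: [0.4325, 0.2884, 0.2053]
orientation: [-1.148, 1.17, 0.881]
force: [0.1, 0.6, -0.2]
gripper_width: 0.011
```

>>> jog_arm --motion '[[[0,0,0],[0.96,-3.76,-3.35],1],[[0,0,0],[0.96,-3.76,-3.35],1],[[0,0,0],[0.96,-3.76,-3.35],1],[[0,0,0],[0.96,-3.76,-3.35],1],[[0,0,0],[0.96,-3.76,-3.35],1],[[0,0,0],[0.96,-3.76,-3.35],1],[[0,0,0],[0.96,-3.76,-3.35],1],[[0,0,0],[0.96,-3.76,-3.35],1],[[0,0,0],[0,0,0],1]]'

```text
clock: 2.48
tool_pos: [0.6739, -0.0483, 0.1914]
orientation: [-1.144, 1.176, 0.873]
force: [-0.1, -0.8, -0.4]
gripper_width: 0.002
```

```bash
python3 - <<'E'
from h import *
goal(142,-2,40);where();print(bot.get_obs()["joint_pos"].round(2) if hasattr(bot.get_obs()["joint_pos"],'round') else bot.get_obs()["joint_pos"])
E
```

```text
t 2.48 turn [-0.008 -0.003  0.001] shift(target ax) cm [ 7.8  -0.2   0.63] tool y in rack [-1.  0.  0.]
t 2.48 rack mm [139.96  -8.3  117.99] F rack [-0.03 -0.84 -0.4 ] grip 0.002
[0.   0.58 0.03 1.59 0.05 0.76 1.32]
```

>>> jog_arm --motion '[[[-0.008,-0.003,0],[0,0,0.6],1],[[0,0,0],[2.6,-0.07,0],1],[[0,0,0],[2.6,-0.07,0],1],[[0,0,0],[2.6,-0.06,0],1],[[0,0,0],[0,0,0],1],[[0,0,0],[0,0,0],1]]'

```text
clock: 3.22
tool_pos: [0.6926, -0.0376, 0.1177]
orientation: [-1.154, 1.162, 0.889]
force: [0.6, -0.1, -0.0]
gripper_width: 0.005
```

```bash
python3 - <<'E'
from h import *
goal(142,-2,3);where()
E
```

```text
t 3.23 turn [0.01  0.007 0.002] shift(target ax) cm [ 3.96 -0.2  -0.84] tool y in rack [-1.  0.  0.]
t 3.23 rack mm [140.02   6.4   42.63] F rack [ 0.59  0.05 -0.14] grip 0.005
```

>>> jog_arm --motion '[[[0,0,0],[0,0,0],1],[[0,0,0],[0,0,0],1]]'

```text
clock: 3.48
tool_pos: [0.6927, -0.0392, 0.1178]
orientation: [-1.153, 1.163, 0.887]
force: [0.2, -0.6, 0.1]
gripper_width: 0.005
```

```bash
python3 - <<'E'
from h import *
goal(142,-2,3);where()
E
```

```text
t 3.48 turn [0.008 0.006 0.002] shift(target ax) cm [ 3.97 -0.14 -0.69] tool y in rack [-1.  0.  0.]
t 3.48 rack mm [140.58   4.85  42.66] F rack [ 0.37 -0.56  0.02] grip 0.005
```

>>> jog_arm --motion '[[[0.008,0.006,0],[0,0,-0.6],1],[[0,0,0],[1.5,-0.1,0],1],[[0,0,0],[1.3,0,0],1],[[0,0,0],[0,0,0],1],[[0,0,0],[0.2,0,0],1],[[0,0,0],[0.2,0,0],1],[[0,0,0],[0.2,0,0],1],[[0,0,0],[0,0,0],1]]'

```text
clock: 4.47
tool_pos: [0.6989, -0.0469, 0.085]
orientation: [-1.149, 1.171, 0.879]
force: [-2.1, 0.2, 4.8]
gripper_width: 0.001
```

```bash
python3 - <<'E'
from h import *
goal(142,-2,3);where()
E
```

```text
t 4.47 turn [-0.    -0.     0.001] shift(target ax) cm [ 0.59 -0.06 -0.07] tool y in rack [-1.  0.  0.]
t 4.47 rack mm [141.37  -1.26   8.92] F rack [-1.05 -0.3   5.14] grip 0.001
```

```bash
cat >>h.py <<'E'
def shot(name,wins=(("top",250,155,66,120,5),("side",240,140,118,120,4)),ov=True,pts=[]):
    c=np.zeros((600,800,3),np.uint8);X=0
    for n,x0,y0,wd,hh,s in wins:
        im=bot.grab_frame(n);np.save(f"pics/{name}_{n}.npy",im)
        a=cv2.convertScaleAbs(cv2.resize(im[y0:y0+hh,x0:x0+wd,::-1],None,fx=s,fy=s,interpolation=cv2.INTER_CUBIC),alpha=1.5)
        for i in range(0,wd,10):cv2.putText(a,str(x0+i),(i*s,8),0,.3,(0,255,255))
        for i in range(10,hh,10):cv2.putText(a,str(y0+i),(0,i*s+3),0,.3,(0,255,255))
        for P in pts:
            u=(proj(n,P)[0]-[x0,y0]+.5)*s;cv2.drawMarker(a,tuple(int(k) for k in u),(255,0,255),0,9)
        a=a[:600,:800-X];c[:a.shape[0],X:X+a.shape[1]]=a;X+=a.shape[1]
    cv2.imwrite(f"pics/{name}.png",c)
E
python3 - <<'E'
from h import *
v=np.load("fit.npy")[:4]
shot("c1",pts=[bot.get_obs()["tool_pos"]]+[w(v,q)[0] for q in [(165,43,0),(165,-43,0),(-165,43,0),(-165,-43,0),(-165,43,34),(-165,-43,34),(165,43,34),(165,-43,34)]])
E
```

```text
(no output)
```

View pics/c1.png

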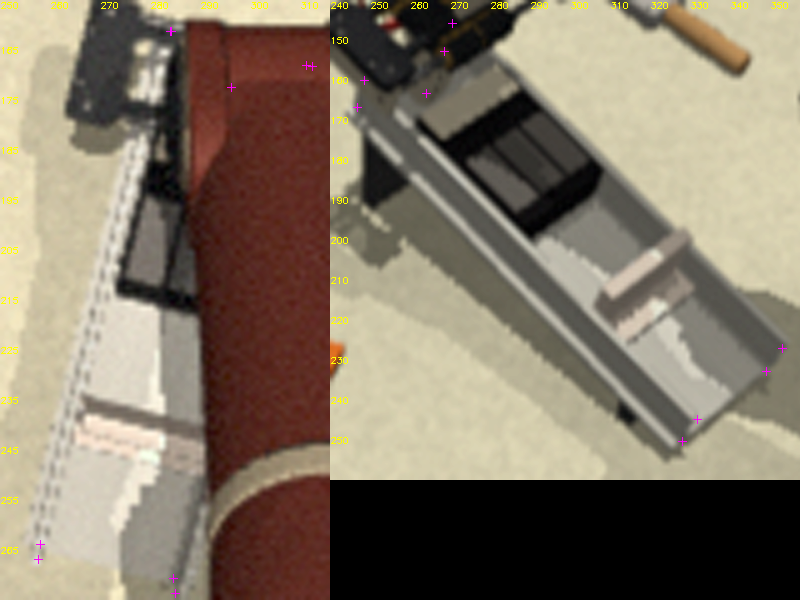

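>>> jog_arm --motion '[[[0,0,0],[0,0,0],1],[[0,0,0],[0,0,0],1]]'

```text
clock: 4.82
tool_pos: [0.6989, -0.0469, 0.085]
orientation: [-1.149, 1.171, 0.879]
force: [-2.9, 0.3, 4.5]
gripper_width: 0.006
```

```bash
python3 - <<'E'
from h import *
where();o=bot.get_obs();print(o["torque"],o["force"],o["tool_pos"],np.round(o["effort"],2))
E
```

```text
t 4.83 rack mm [141.36  -1.26   8.91] F rack [-1.84 -0.4   5.02] grip 0.006
[0.09976327 0.60438678 0.03887261] [-2.85397022  0.26011125  4.52711199] [ 0.69891191 -0.04691911  0.0849615 ] [  0.13 -44.59   0.9  -13.46   0.11  -1.04   0.  ]
```

>>> jog_arm --motion '[[[0,0,0],[-0.3,0,0],1],[[0,0,0],[0,0,0],1]]'

```text
clock: 5.08
tool_pos: [0.6985, -0.0469, 0.0868]
orientation: [-1.149, 1.171, 0.879]
force: [0.5, 0.6, -1.2]
gripper_width: 0.007
```

```bash
python3 - <<'E'
from h import *
where()
E
```

```text
t 5.08 rack mm [141.36  -1.33  10.82] F rack [ 0.1   0.67 -1.28] grip 0.007
```

>>> jog_arm --motion '[[[0,0,0],[-2.5,0,0],1],[[0,0,0],[-2.5,0,0],1],[[0,0,0],[0,0,0],1],[[0,0,0],[0,0,0],1]]'

```text
clock: 5.58
tool_pos: [0.6876, -0.0445, 0.1343]
orientation: [-1.149, 1.173, 0.88]
force: [0.0, 0.3, -0.9]
gripper_width: 0.007
```

```bash
python3 - <<'E'
from h import *
where();shot("c2",(("side",210,100,100,100,8),),pts=[bot.get_obs()["tool_pos"]])
E
```

```text
t 5.58 rack mm [140.26  -1.52  59.55] F rack [-0.26  0.3  -0.89] grip 0.007
```

View pics/c2.png

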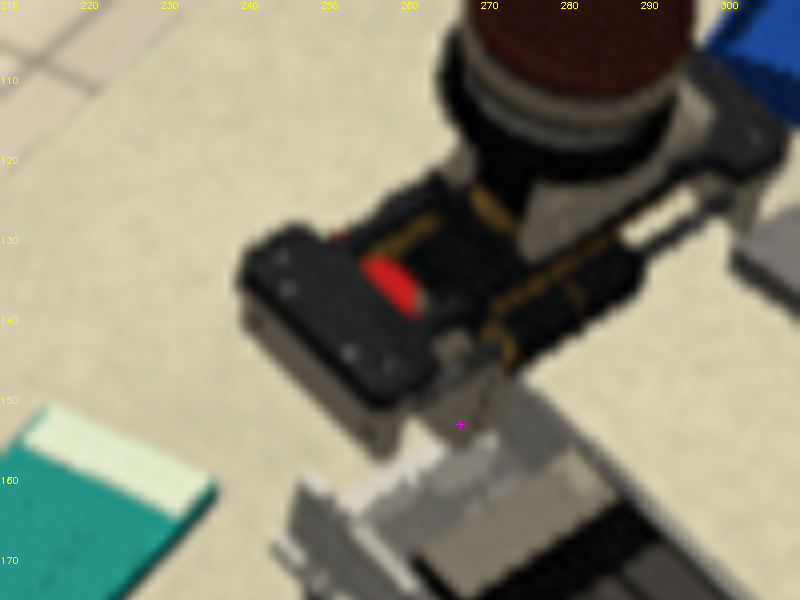

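>>> jog_arm --motion '[[[0,0,0],[1.7,0,0],1],[[0,0,0],[1.65,0,0],1],[[0,0,0],[0,0.8,0],1],[[0,0,0],[0,0,0],1],[[0,0,0],[0,0,0],1]]'

```text
clock: 6.25
tool_pos: [0.6876, -0.0443, 0.1015]
orientation: [-1.15, 1.171, 0.878]
force: [0.5, 0.2, 0.7]
gripper_width: 0.01
```

```bash
python3 - <<'E'
from h import *
where();goal(110,-2,26)
E
```

```text
t 6.25 rack mm [133.49  -1.26  27.53] F rack [0.63 0.33 0.63] grip 0.01
t 6.25 turn [-0.     0.     0.002] shift(target ax) cm [ 0.15  2.35 -0.07] tool y in rack [-1.  0.  0.]
```

>>> jog_arm --motion '[[[0,0,0],[0.1,0.4,0],1],[[0,0,0],[0,0.4,0],1],[[0,0,0],[0,0.4,0],1],[[0,0,0],[0,0.4,0],1],[[0,0,0],[0,0.4,0],1],[[0,0,0],[0,0.3,0],1],[[0,0,0],[0,0,0],1],[[0,0,0],[0,0,0],1]]'

```text
clock: 7.25
tool_pos: [0.6652, -0.0392, 0.0949]
orientation: [-1.149, 1.173, 0.88]
force: [-0.3, -0.5, -0.0]
gripper_width: 0.002
```

```bash
python3 - <<'E'
from h import *
where();shot("c3",(("side",240,140,100,75,8),),pts=[bot.get_obs()["tool_pos"]])
E
```

```text
t 7.25 rack mm [109.59  -1.4   25.79] F rack [-0.18 -0.59 -0.01] grip 0.002
```

View pics/c3.png

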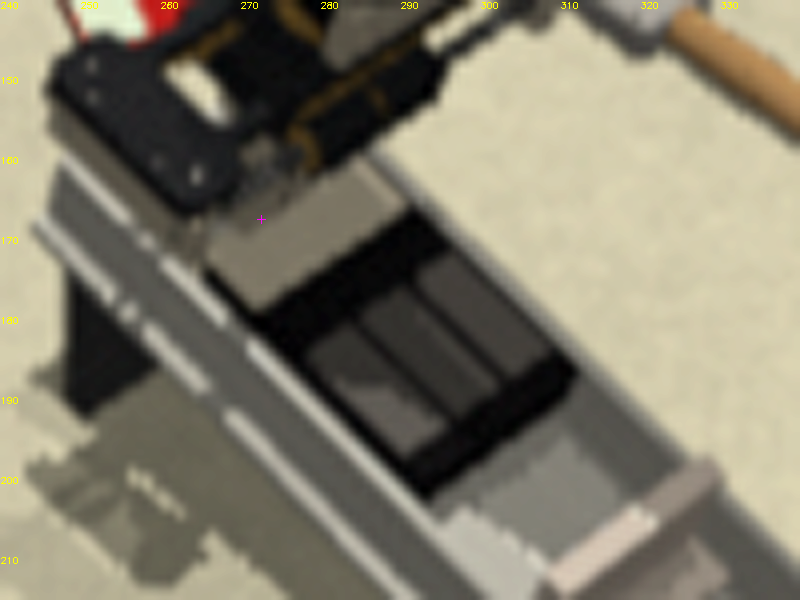

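```bash
python3 - <<'E'
from h import *
v=np.load("fit.npy")
for d in(0,13):
  for h in (0,12,24,36):
    for y in(-43,37):print(d,h,y,proj("side",w(v[:4],(60.4-55-d,y,h)))[0].round(1),end=" ")
  print()
# edge profiles along lines in rack coords from the image: deck centre line before/after
for nm in("pics/side0.npy","pics/c3_side.npy"):
    g=np.load(nm).astype(np.float32).mean(2)
    for y in (-25,0,25):
        xs=np.arange(20,-45,-2.5);q=proj("side",w(v[:4],np.c_[xs,0*xs+y,0*xs+36])).astype(np.float32)
        s=cv2.remap(g,q[None,:,0],q[None,:,1],cv2.INTER_LINEAR)[0];print(nm,y,s.astype(int).tolist())
E
```

```text
0 0 -43 [305.6 189.6] 0 0 37 [285.7 204.1] 0 12 -43 [306.7 187.4] 0 12 37 [286.6 201.9] 0 24 -43 [307.7 185.1] 0 24 37 [287.5 199.7] 0 36 -43 [308.8 182.8] 0 36 37 [288.5 197.4] 
13 0 -43 [308.8 192.8] 13 0 37 [288.9 207.4] 13 12 -43 [309.9 190.5] 13 12 37 [289.8 205.2] 13 24 -43 [310.9 188.3] 13 24 37 [290.8 203. ] 13 36 -43 [312. 186.] 13 36 37 [291.7 200.7] 
pics/side0.npy -25 [35, 15, 10, 10, 8, 5, 2, 4, 28, 54, 62, 65, 67, 67, 67, 66, 67, 66, 66, 66, 66, 65, 65, 66, 66, 65]
pics/side0.npy 0 [33, 15, 11, 10, 9, 5, 2, 2, 11, 33, 58, 88, 117, 128, 128, 128, 128, 128, 127, 127, 128, 128, 127, 127, 127, 127]
pics/side0.npy 25 [36, 16, 10, 11, 10, 5, 3, 1, 13, 38, 63, 95, 121, 128, 129, 128, 128, 128, 128, 128, 128, 127, 127, 127, 127, 127]
pics/c3_side.npy -25 [40, 40, 40, 40, 41, 38, 27, 12, 6, 6, 5, 3, 6, 26, 48, 57, 57, 56, 56, 57, 56, 57, 57, 56, 57, 57]
pics/c3_side.npy 0 [32, 32, 33, 33, 33, 30, 20, 8, 4, 6, 5, 4, 12, 35, 58, 66, 67, 68, 78, 84, 85, 85, 85, 85, 84, 84]
pics/c3_side.npy 25 [60, 59, 60, 60, 60, 55, 37, 16, 9, 10, 8, 6, 6, 27, 51, 65, 68, 72, 77, 92, 98, 100, 101, 110, 122, 121]
```

>>> jog_arm --motion '[[[0,0,0],[0,-0.4,0],1],[[0,0,0],[-4,-0.5,0],1],[[0,0,0],[-2.5,0,-3],1],[[0,0,0],[0,0,-5],1],[[0,0,0],[0,0,-5],1],[[0,0,0],[0,0,0],1]]'

```text
clock: 8.05
tool_pos: [0.6293, -0.1725, 0.1606]
orientation: [-1.145, 1.18, 0.87]
force: [0.3, 0.8, -0.7]
gripper_width: 0.002
```

```bash
python3 - <<'E'
from h import *
where();shot("c4",(("top",255,160,56,80,6),("side",245,140,75,75,6)))
E
```

```text
t 8.05 rack mm [ 118.73 -139.35   91.1 ] F rack [-0.06  0.81 -0.66] grip 0.002
```

View pics/c4.png

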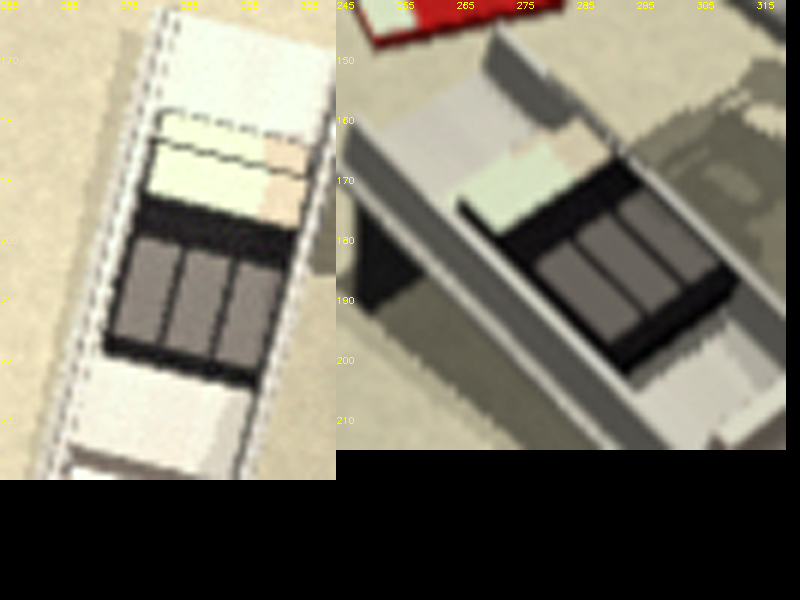

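```bash
cat >>h.py <<'E'
def prof(npy,view,ys,x0,x1,h,st=2):
    v=np.load("fit.npy");g=np.load(npy).astype(np.float32).mean(2)
    xs=np.arange(x0,x1,-st)
    for y in ys:
        q=proj(view,w(v[:4],np.c_[xs,0*xs+y,0*xs+h])).astype(np.float32)
        print(view,y,cv2.remap(g,q[None,:,0],q[None,:,1],cv2.INTER_CUBIC)[0].astype(int).tolist())
E
python3 - <<'E'
from h import *
v=np.load("fit.npy")
for a in((115.4,0),(115.4,12),(115.4,24),(115.4,36),(102,36),(77,36)):print(a,proj("top",w(v[:4],(a[0],20,a[1])))[0].round(1))
print("x from 130 step2, h36");
prof("pics/top0.npy","top",(10,20,30),130,60,36);prof("pics/c4_top.npy","top",(10,20,30),130,60,36)
prof("pics/side0.npy","side",(10,20,30),130,60,36);prof("pics/c4_side.npy","side",(10,20,30),130,60,36)
E
```

```text
(115.4, 0) [286.9 178.4]
(115.4, 12) [287.  178.6]
(115.4, 24) [287.1 178.8]
(115.4, 36) [287.3 179. ]
(102, 36) [286.2 183.3]
(77, 36) [284.1 191.4]
x from 130 step2, h36
top 10 [145, 145, 146, 148, 149, 146, 140, 104, 98, 136, 146, 144, 143, 144, 144, 142, 143, 144, 146, 146, 126, 65, 22, 21, 20, 20, 17, 19, 21, 21, 17, 20, 30, 38, 40]
top 20 [146, 145, 147, 148, 147, 148, 137, 105, 108, 139, 142, 143, 143, 143, 145, 145, 142, 142, 145, 152, 123, 62, 23, 15, 19, 22, 21, 19, 16, 14, 17, 36, 60, 75, 81]
top 30 [146, 145, 144, 145, 146, 146, 132, 113, 114, 132, 143, 147, 145, 144, 142, 144, 147, 148, 146, 147, 108, 51, 25, 16, 18, 22, 23, 21, 18, 18, 24, 33, 54, 78, 85]
top 10 [165, 164, 164, 163, 164, 164, 159, 135, 137, 161, 164, 162, 161, 163, 145, 101, 118, 160, 164, 163, 161, 161, 162, 162, 161, 161, 163, 158, 116, 55, 25, 21, 24, 24, 25]
top 20 [164, 162, 164, 166, 166, 165, 152, 119, 127, 160, 161, 162, 161, 162, 131, 93, 128, 166, 161, 161, 160, 160, 161, 161, 159, 162, 163, 165, 114, 47, 28, 20, 21, 23, 25]
top 30 [163, 163, 163, 163, 162, 163, 149, 128, 141, 162, 161, 162, 1
[... 425 characters left out ...]
 64, 64, 64]
side 30 [126, 127, 127, 128, 125, 125, 123, 127, 125, 132, 130, 132, 129, 132, 130, 132, 133, 125, 95, 46, 15, 7, 10, 10, 10, 10, 10, 10, 14, 27, 45, 55, 58, 56, 58]
side 10 [128, 129, 130, 129, 129, 129, 129, 129, 130, 131, 133, 137, 139, 140, 140, 140, 141, 141, 141, 140, 140, 140, 141, 143, 143, 125, 81, 39, 10, 10, 10, 8, 10, 12, 12]
side 20 [129, 129, 129, 129, 129, 130, 130, 129, 130, 130, 133, 136, 140, 141, 140, 140, 140, 140, 140, 140, 140, 140, 141, 143, 139, 119, 77, 34, 11, 8, 12, 12, 13, 11, 11]
side 30 [130, 130, 130, 131, 131, 131, 131, 131, 131, 132, 135, 138, 137, 135, 130, 134, 133, 133, 134, 133, 134, 133, 135, 133, 133, 116, 81, 34, 13, 9, 12, 12, 12, 11, 12]
```

>>> jog_arm --motion '[[[0,0,0],[0,0,4.6],1],[[0,0,0],[0,0,4.6],1],[[0,0,0],[0,0,4],1],[[0,0,0],[0,0,0],1],[[0,0,0],[2.5,0,0],1],[[0,0,0],[2.5,0,0],1],[[0,0,0],[1.5,0,0],1],[[0,0,0],[0,0,0],1],[[0,0,0],[0,0,0],1]]'

```text
clock: 9.28
tool_pos: [0.6751, -0.0393, 0.0979]
orientation: [-1.15, 1.171, 0.878]
force: [0.4, 0.2, 0.8]
gripper_width: 0.005
```

```bash
python3 - <<'E'
from h import *
where();goal(100.3,-2,26)
E
```

```text
t 9.28 rack mm [119.69   0.72  26.72] F rack [0.51 0.26 0.73] grip 0.005
t 9.28 turn [-0.     0.     0.002] shift(target ax) cm [ 0.07  1.94 -0.27] tool y in rack [-1.  0.  0.]
```

>>> jog_arm --motion '[[[0,0,0],[0.05,0.4,-0.2],1],[[0,0,0],[0,0.4,0],1],[[0,0,0],[0,0.3,0],1],[[0,0,0],[0,0.3,0],1],[[0,0,0],[0,0.3,0],1],[[0,0,0],[0,0.2,0],1],[[0,0,0],[0,0,0],1],[[0,0,0],[0,0,0],1]]'

```text
clock: 10.28
tool_pos: [0.6559, -0.0369, 0.0924]
orientation: [-1.149, 1.173, 0.88]
force: [0.8, 0.3, -0.1]
gripper_width: 0.005
```

```bash
python3 - <<'E'
from h import *
where()
E
```

```text
t 10.28 rack mm [99.7  -1.33 25.33] F rack [ 0.68  0.51 -0.2 ] grip 0.005
```

>>> jog_arm --motion '[[[0,0,0],[0,-0.3,0],1],[[0,0,0],[-1.2,0,0],1],[[0,0,0],[0,0.4,0],1],[[0,0,0],[0,0.4,0],1],[[0,0,0],[0,0.4,0],1],[[0,0,0],[0,0.4,0],1],[[0,0,0],[0,0.4,0],1],[[0,0,0],[0,0.4,0],1],[[0,0,0],[0,0.2,0],1],[[0,0,0],[0,0,0],1]]'

```text
clock: 11.52
tool_pos: [0.6314, -0.0313, 0.0993]
orientation: [-1.149, 1.173, 0.88]
force: [-0.2, -0.4, -0.6]
gripper_width: 0.005
```

```bash
python3 - <<'E'
from h import *
where();goal(75,-2,38)
E
```

```text
t 11.53 rack mm [76.58 -1.38 37.35] F rack [-0.21 -0.48 -0.62] grip 0.005
t 11.53 turn [-0. -0. -0.] shift(target ax) cm [-0.06  0.16 -0.06] tool y in rack [-1.  0.  0.]
```

>>> jog_arm --motion '[[[0,0,0],[0,0.15,0],1],[[0,0,0],[0,0,0],1],[[0,0,0],[0,0,0],1]]'

```text
clock: 11.9
tool_pos: [0.6303, -0.031, 0.0992]
orientation: [-1.149, 1.172, 0.879]
force: [-0.4, -0.1, 0.3]
gripper_width: 0.004
```

```bash
python3 - <<'E'
from h import *
where()
E
```

```text
t 11.90 rack mm [75.46 -1.37 37.44] F rack [-0.31 -0.21  0.4 ] grip 0.004
```

>>> jog_arm --motion '[[[0,0,0],[0,-0.4,0],1],[[0,0,0],[-4,-0.3,0],1],[[0,0,0],[-2.5,0,-3],1],[[0,0,0],[0,0,-5],1],[[0,0,0],[0,0,-5],1],[[0,0,0],[0,0,0],1]]'

```text
clock: 12.65
tool_pos: [0.5926, -0.1632, 0.1645]
orientation: [-1.145, 1.179, 0.87]
force: [-0.5, 0.6, 0.5]
gripper_width: 0.006
```

```bash
python3 - <<'E'
from h import *
where();shot("c5",(("top",255,160,56,90,6),("side",245,140,75,85,6)))
prof("pics/c5_top.npy","top",(10,20,30),130,30,36);prof("pics/c5_side.npy","side",(10,20,30),130,30,36)
E
```

```text
t 12.65 rack mm [  82.44 -138.65  102.73] F rack [-0.47  0.46  0.66] grip 0.006
top 10 [162, 162, 161, 161, 161, 161, 158, 135, 135, 156, 160, 159, 159, 159, 158, 158, 159, 160, 161, 138, 116, 140, 161, 160, 159, 158, 160, 160, 159, 160, 162, 148, 108, 113, 152, 160, 160, 159, 159, 158, 157, 157, 159, 161, 168, 140, 75, 29, 15, 17]
top 20 [162, 163, 163, 163, 163, 165, 153, 117, 125, 158, 160, 160, 159, 158, 157, 159, 159, 158, 154, 136, 128, 146, 158, 159, 160, 159, 158, 158, 158, 158, 160, 153, 134, 125, 141, 157, 161, 159, 158, 159, 160, 159, 160, 162, 165, 125, 63, 30, 18, 23]
top 30 [160, 161, 160, 160, 160, 162, 148, 127, 140, 161, 161, 162, 162, 161, 161, 160, 161, 162, 156, 137, 122, 137, 155, 162, 162, 160, 160, 161, 161, 162, 162, 161, 146, 128, 142, 164, 163, 162, 162, 162, 164, 165, 164, 164, 160, 117, 57, 28, 16, 22]
side 10 [130, 129, 130, 130, 130, 130, 130, 130, 130, 131, 133, 138, 141, 142, 141, 141, 141, 141, 141, 140, 140, 140, 140, 140, 141, 141, 141, 141, 142, 141, 140, 141, 141, 141, 141, 142, 141, 141, 141, 142, 144, 146, 131, 100, 44, 19, 8, 10, 12, 12]
side 20 [129, 129, 130, 131, 131, 130, 130, 130, 130, 132, 134, 138, 140, 141, 141, 142, 142, 142, 142, 142, 141, 140, 140, 142, 142, 141, 141, 141, 141, 141, 141, 141, 141, 141, 141, 141, 141, 141, 141, 141, 142, 142, 128, 90, 45, 13, 9, 11, 12, 13]
side 30 [131, 131, 131, 131, 131, 132, 132, 132, 132, 133, 135, 138, 140, 141, 141, 141, 141, 140, 140, 140, 141, 141, 141, 141, 142, 141, 141, 142, 141, 140, 136, 134, 135, 136, 143, 142, 144, 142, 143, 142, 145, 139, 128, 96, 48, 14, 10, 11, 11, 11]
```

View pics/c5.png

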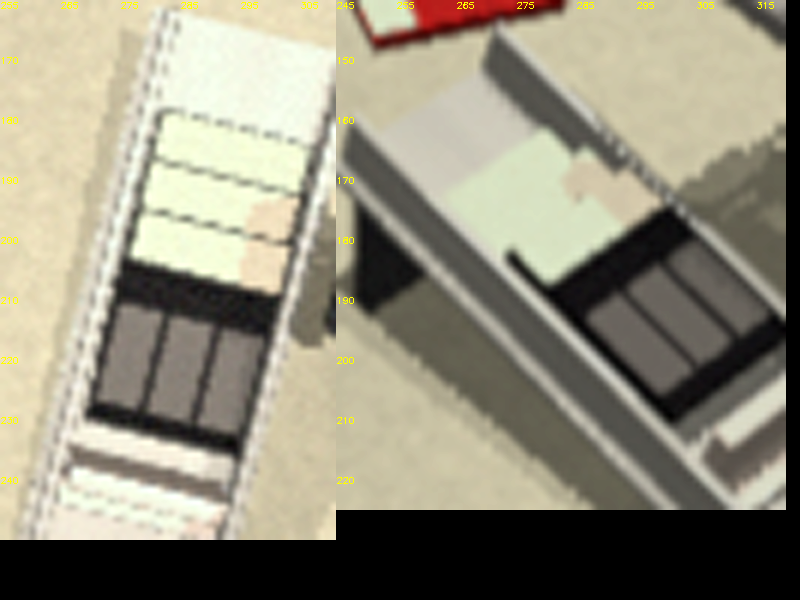

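>>> jog_arm --motion '[[[0,0,0],[0,3.65,0],1],[[0,0,0],[0,3.65,2.6],1],[[0,0,0],[0,3.65,3.5],1],[[0,0,0],[0,3.65,3.5],1],[[0,0,0],[0,3.65,3.5],1],[[0,0,0],[0,0,0],1],[[0,0,0],[0,0,0],1],[[0,0,0],[0,0,0],1]]'

```text
clock: 13.75
tool_pos: [0.4514, 0.0114, 0.1265]
orientation: [-1.149, 1.172, 0.877]
force: [1.6, 0.1, -0.6]
gripper_width: 0.003
```

```bash
python3 - <<'E'
from h import *
where();goal(-103,-2,34);print(np.round(bot.get_obs()["joint_pos"],2))
E
```

```text
t 13.75 rack mm [-98.75  -0.7  102.4 ] F rack [ 1.38  0.43 -0.9 ] grip 0.003
t 13.75 turn [-0.002 -0.     0.002] shift(target ax) cm [ 6.84  0.43 -0.13] tool y in rack [-1.  0.  0.]
[-0.21  0.39  0.12  2.26  0.09  0.3   1.15]
```

>>> jog_arm --motion '[[[0,0,0],[1,0.35,-0.1],1],[[0,0,0],[2,0,0],1],[[0,0,0],[2,0,0],1],[[0,0,0],[1.8,0,0],1],[[0,0,0],[0,0,0],1],[[0,0,0],[0,0,0],1],[[0,0,0],[0,0,0],1]]'

```text
clock: 14.62
tool_pos: [0.4608, 0.0085, 0.0595]
orientation: [-1.149, 1.171, 0.878]
force: [-0.1, 0.2, 0.7]
gripper_width: 0.005
```

```bash
python3 - <<'E'
from h import *
where();goal(-88,-2,34);print(np.round(bot.get_obs()["joint_pos"],2))
E
```

```text
t 14.62 rack mm [-103.06   -1.39   34.83] F rack [-0.03  0.17  0.7 ] grip 0.005
t 14.62 turn [-0.001  0.     0.002] shift(target ax) cm [ 0.08 -1.51 -0.06] tool y in rack [-1.  0.  0.]
[-0.2   0.55  0.11  2.3   0.09  0.1   1.15]
```

Advance toward the stop, contact expected near x ≈ -87; stop push at about 14 mm travel, then measure.

>>> jog_arm --motion '[[[0,0,0],[0,-0.5,0],1],[[0,0,0],[0,-0.5,0],1],[[0,0,0],[0,-0.4,0],1],[[0,0,0],[0,-0.3,0],1],[[0,0,0],[0,-0.3,0],1],[[0,0,0],[0,0,0],1]]'

```text
clock: 15.38
tool_pos: [0.4791, 0.0043, 0.0629]
orientation: [-1.149, 1.173, 0.88]
force: [-1.3, -0.0, 0.7]
gripper_width: 0.007
```

```bash
python3 - <<'E'
from h import *
where()
E
```

```text
t 15.38 rack mm [-84.02  -1.39  34.26] F rack [-1.1  -0.31  0.94] grip 0.007
```

>>> jog_arm --motion '[[[0,0,0],[0,-0.3,0],1],[[0,0,0],[0,-0.3,0],1],[[0,0,0],[0,-0.2,0],1],[[0,0,0],[0,-0.2,0],1],[[0,0,0],[0,0,0],1]]'

```text
clock: 16.0
tool_pos: [0.4893, 0.0018, 0.0651]
orientation: [-1.149, 1.172, 0.879]
force: [-1.2, 0.0, -1.7]
gripper_width: 0.002
```

```bash
python3 - <<'E'
from h import *
where();shot("c6",(("side",280,165,80,75,10),))
E
```

```text
t 16.00 rack mm [-73.23  -1.44  34.26] F rack [-1.52 -0.25 -1.43] grip 0.002
```

View pics/c6.png

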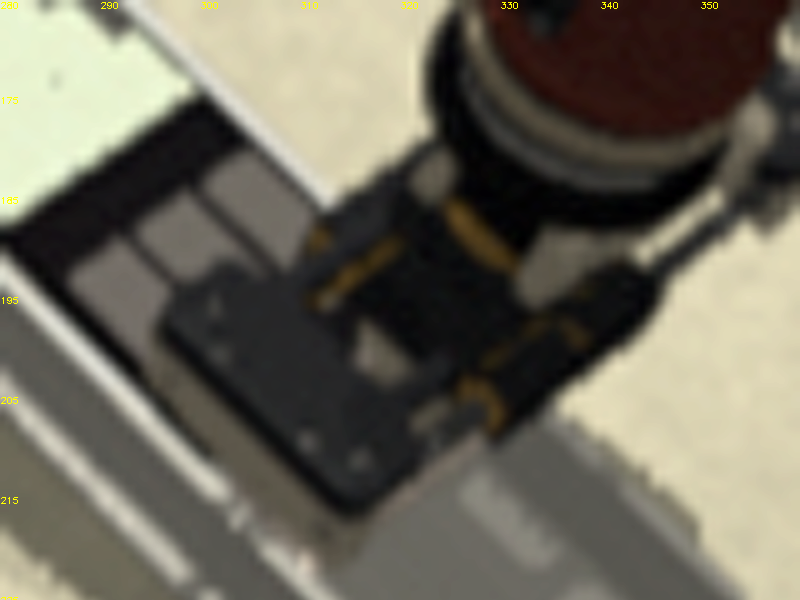

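>>> jog_arm --motion '[[[0,0,0],[0,1,0],1],[[0,0,0],[-4,0.5,0],1],[[0,0,0],[-3,0,-2],1],[[0,0,0],[0,0,-5],1],[[0,0,0],[0,0,-5],1],[[0,0,0],[0,0,-3],1],[[0,0,0],[0,0,0],1]]'

```text
clock: 16.92
tool_pos: [0.426, -0.1402, 0.1308]
orientation: [-1.146, 1.174, 0.873]
force: [-0.2, 0.9, 0.2]
gripper_width: 0.005
```

```bash
python3 - <<'E'
from h import *
v=np.load("fit.npy")
shot("c7",(("top",255,200,50,60,8),("side",290,180,50,60,8)),pts=[w(v[:4],q)[0] for q in((-44.8,37,36),(-44.8,-43,36))])
where()
for a,b in(("side0","c7_side"),):
  for f in(a,b):prof(f"pics/{f}.npy","side",(-25,-15,-5,5,15,25),-30,-90,55)
for f in("top0","c7_top"):prof(f"pics/{f}.npy","top",(-15,-5,5,15,25),-20,-100,55)
E
```

```text
t 17.02 rack mm [ -88.25 -150.77  104.5 ] F rack [-0.39 -0.2   1.05] grip 0.004
side -25 [50, 49, 50, 49, 50, 49, 50, 49, 49, 49, 50, 50, 50, 47, 50, 68, 108, 129, 138, 136, 132, 114, 75, 54, 48, 49, 50, 50, 49, 49]
side -15 [52, 51, 51, 50, 50, 50, 51, 50, 52, 50, 51, 49, 51, 48, 51, 68, 104, 130, 137, 137, 132, 114, 78, 55, 50, 56, 66, 68, 67, 83]
side -5 [125, 126, 125, 122, 119, 124, 125, 126, 124, 126, 125, 127, 124, 121, 119, 123, 131, 134, 136, 137, 132, 117, 76, 54, 49, 52, 55, 61, 71, 91]
side 5 [127, 127, 128, 127, 127, 127, 127, 127, 127, 127, 127, 127, 127, 127, 127, 128, 129, 133, 135, 136, 132, 110, 73, 53, 51, 52, 55, 60, 65, 78]
side 15 [126, 126, 126, 126, 126, 126, 126, 126, 126, 126, 125, 125, 126, 126, 124, 118, 122, 131, 136, 137, 132, 114, 75, 55, 51, 51, 55, 60, 69, 88]
side 25 [127, 127, 127, 127, 126, 126, 126, 126, 126, 126, 125, 125, 126, 126, 125, 126, 130, 134, 135, 136, 134, 114, 75, 52, 51, 53, 56, 61, 65, 76]
side -25 [68, 66, 54, 29, 13, 8, 9, 3, 11, 37, 92, 126, 144, 143, 141, 130, 89, 61, 51, 53, 53, 51, 52, 53, 52, 52, 53, 53, 52, 52]
side -15 [68,
[... 1952 characters left out ...]
 72, 71, 80, 98, 132, 155, 158, 155, 152, 145, 147, 155, 156, 145, 127, 132, 144, 145, 145, 145, 144, 144, 145, 144, 143, 142]
top 5 [84, 82, 81, 83, 87, 76, 45, 23, 20, 16, 31, 59, 99, 103, 77, 70, 78, 92, 131, 160, 158, 154, 144, 128, 137, 153, 156, 148, 138, 142, 145, 146, 147, 146, 144, 145, 145, 144, 144, 144]
top 15 [79, 81, 78, 75, 73, 59, 34, 19, 13, 19, 32, 66, 113, 104, 74, 69, 73, 92, 135, 160, 155, 153, 142, 127, 139, 154, 153, 139, 130, 142, 148, 148, 147, 147, 148, 146, 145, 146, 146, 145]
top 25 [80, 81, 81, 81, 81, 61, 36, 23, 16, 22, 33, 71, 108, 95, 71, 71, 73, 103, 145, 161, 155, 151, 143, 135, 146, 155, 151, 137, 134, 147, 148, 146, 146, 147, 148, 146, 147, 148, 147, 146]
```

View pics/c7.png

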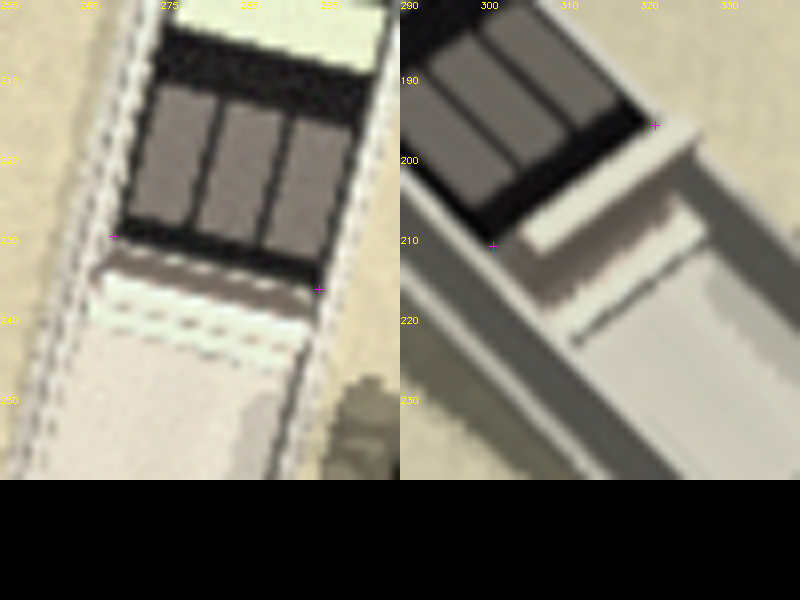

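>>> jog_arm --motion '[[[0,0,0],[0,0,5],1],[[0,0,0],[0,0,5],1],[[0,0,0],[0,0,4.5],1],[[0,0,0],[0,0,0],1],[[0,0,0],[2.5,0,0],1],[[0,0,0],[2.5,0,0],1],[[0,0,0],[2,0,0],1],[[0,0,0],[0,0,0],1],[[0,0,0],[0,0,0],1]]'

```text
clock: 18.15
tool_pos: [0.4736, 0.0006, 0.0625]
orientation: [-1.149, 1.171, 0.879]
force: [-0.2, -0.1, 0.4]
gripper_width: 0.003
```

```bash
cat >>h.py <<'E'
def edge(im):
    v=np.load("fit.npy");g=im.astype(np.float32).mean(2);xs=np.arange(54,28,-.25);o=[]
    for y in np.arange(-20,31,2.):
        q=proj("side",w(v[:4],np.c_[xs,0*xs+y,0*xs+36])).astype(np.float32)
        s=cv2.remap(g,q[None,:,0],q[None,:,1],cv2.INTER_LINEAR)[0]
        l=(np.median(s[:20])+s[-40:].min())/2;o.append(xs[np.argmax(s<l)])
    return np.round([np.median(o),np.mean(o),np.std(o)],2)
def step():
    where();print("edge",[edge(bot.grab_frame("side")).tolist() for _ in range(2)])
E
python3 - <<'E'
from h import *
for n in("c5_side","c6_side","c7_side"):print(n,edge(np.load(f"pics/{n}.npy")))
step()
E
```

```text
c5_side [43.12 43.1   0.22]
c6_side [43.12 43.11  0.21]
c7_side [43.12 43.12  0.22]
t 18.15 rack mm [-88.45  -6.17  34.82] F rack [-0.09 -0.11  0.42] grip 0.003
edge [[43.12, 43.11, 0.21], [43.12, 43.11, 0.21]]
```

>>> jog_arm --motion '[[[0,0,0],[0,-0.5,0.45],1],[[0,0,0],[0,-0.5,0],1],[[0,0,0],[0,-0.3,0],1],[[0,0,0],[0,-0.3,0],1],[[0,0,0],[0,-0.3,0],1],[[0,0,0],[0,-0.2,0],1],[[0,0,0],[0,0,0],1]]'

```text
clock: 19.12
tool_pos: [0.4943, 0.0001, 0.0662]
orientation: [-1.149, 1.173, 0.88]
force: [-2.2, 1.5, -0.7]
gripper_width: 0.005
```

```bash
python3 -c "
from h import *
step()"
```

```text
t 19.12 rack mm [-67.93  -2.03  34.21] F rack [-2.59  0.95 -0.12] grip 0.005
edge [[43.12, 43.11, 0.21], [43.12, 43.11, 0.21]]
```

>>> jog_arm --motion '[[[0,0,0],[0,-0.05,0],1],[[0,0,0],[0,0,0],1]]'

```text
clock: 19.48
tool_pos: [0.4949, -0.0001, 0.0663]
orientation: [-1.149, 1.173, 0.88]
force: [-1.2, 0.0, -1.9]
gripper_width: 0.007
```

```bash
python3 -c "
from h import *
step()"
```

```text
t 19.48 rack mm [-67.3   -2.03  34.23] F rack [-1.58 -0.28 -1.58] grip 0.007
edge [[43.12, 43.11, 0.23], [43.12, 43.1, 0.22]]
```

>>> jog_arm --motion '[[[0,0,0],[0,-0.07,0],1],[[0,0,0],[0,0,0],1]]'

```text
clock: 19.82
tool_pos: [0.4958, -0.0002, 0.0666]
orientation: [-1.149, 1.172, 0.879]
force: [-2.5, -0.6, -2.1]
gripper_width: 0.004
```

```bash
python3 -c "
from h import *
step()"
```

```text
t 19.82 rack mm [-66.3   -1.97  34.29] F rack [-2.71 -1.16 -1.57] grip 0.004
edge [[43.12, 43.12, 0.2], [43.12, 43.1, 0.22]]
```

>>> jog_arm --motion '[[[0,0,0],[0,-0.06,0],1],[[0,0,0],[0,0,0],1]]'

```text
clock: 20.18
tool_pos: [0.4964, -0.0003, 0.0668]
orientation: [-1.149, 1.172, 0.879]
force: [-2.8, -0.2, -2.5]
gripper_width: 0.008
```

```bash
python3 -c "
from h import *
step()"
```

```text
t 20.18 rack mm [-65.65  -1.95  34.35] F rack [-3.14 -0.87 -1.92] grip 0.008
edge [[43.12, 43.09, 0.23], [43.12, 43.12, 0.22]]
```

>>> jog_arm --motion '[[[0,0,0],[0,-0.05,0],1],[[0,0,0],[0,0,0],1]]'

```text
clock: 20.52
tool_pos: [0.4969, -0.0004, 0.0669]
orientation: [-1.149, 1.172, 0.879]
force: [-1.8, -0.4, -1.8]
gripper_width: 0.0
```

```bash
python3 -c "
from h import *
step()"
```

```text
t 20.52 rack mm [-65.18  -1.91  34.36] F rack [-2.04 -0.8  -1.44] grip 0.0
edge [[43.12, 43.11, 0.21], [43.12, 43.1, 0.22]]
```

>>> jog_arm --motion '[[[0,0,0],[0,-0.04,0],1],[[0,0,0],[0,0,0],1]]'

```text
clock: 20.88
tool_pos: [0.4969, -0.0005, 0.0669]
orientation: [-1.149, 1.173, 0.88]
force: [-2.7, -0.6, -1.2]
gripper_width: 0.004
```

```bash
python3 -c "
from h import *
step()"
```

```text
t 20.88 rack mm [-65.11  -1.95  34.36] F rack [-2.69 -1.17 -0.69] grip 0.004
edge [[43.25, 43.16, 0.24], [43.25, 43.18, 0.24]]
```

>>> jog_arm --motion '[[[0,0,0],[0,-0.02,0],1],[[0,0,0],[0,0,0],1],[[0,0,0],[0,0,0],1]]'

```text
clock: 21.35
tool_pos: [0.4973, -0.0005, 0.067]
orientation: [-1.149, 1.172, 0.879]
force: [-2.5, -1.1, -0.8]
gripper_width: 0.012
```

```bash
python3 -c "
from h import *
step()"
```

```text
t 21.35 rack mm [-64.73  -1.91  34.35] F rack [-2.34 -1.66 -0.35] grip 0.012
edge [[43.5, 43.47, 0.23], [43.5, 43.47, 0.23]]
```

>>> jog_arm --motion '[[[0,0,0],[0,0.6,0],1],[[0,0,0],[0,0.8,0],1],[[0,0,0],[-4,0.3,0],1],[[0,0,0],[-3.5,0,-2],1],[[0,0,0],[0,0,-5],1],[[0,0,0],[0,0,-5],1],[[0,0,0],[0,0,-4],1],[[0,0,0],[0,0,0],1],[[0,0,0],[0,0,0],1]]'

```text
clock: 22.58
tool_pos: [0.4302, -0.1482, 0.1371]
orientation: [-1.15, 1.17, 0.879]
force: [0.6, 1.1, -0.3]
gripper_width: 0.007
```

```bash
python3 - <<'E'
from h import *
step();shot("c8",(("top",255,160,56,100,6),("side",245,140,75,95,6)))
prof("pics/c8_top.npy","top",(10,20,30),130,30,36)
E
```

```text
t 22.57 rack mm [ -81.24 -161.01  109.51] F rack [ 0.28  1.16 -0.36] grip 0.007
edge [[43.5, 43.56, 0.26], [43.5, 43.54, 0.28]]
top 10 [152, 155, 155, 153, 153, 153, 150, 129, 129, 150, 153, 152, 153, 153, 151, 149, 150, 153, 153, 131, 111, 135, 154, 150, 152, 152, 151, 152, 152, 152, 153, 143, 111, 120, 151, 154, 154, 152, 152, 153, 153, 152, 153, 155, 152, 117, 59, 22, 16, 22]
top 20 [155, 156, 156, 155, 155, 155, 144, 112, 118, 148, 152, 152, 151, 150, 150, 152, 152, 151, 149, 130, 123, 141, 152, 153, 153, 152, 151, 152, 153, 152, 152, 137, 121, 135, 153, 153, 151, 149, 150, 152, 152, 153, 154, 153, 159, 115, 48, 24, 18, 21]
top 30 [154, 155, 155, 154, 153, 154, 140, 120, 133, 153, 153, 154, 153, 152, 152, 153, 153, 155, 150, 129, 115, 132, 149, 155, 152, 153, 153, 152, 152, 154, 153, 137, 118, 127, 146, 157, 156, 154, 154, 155, 156, 156, 156, 156, 151, 108, 51, 27, 16, 21]
```

View pics/c8.png

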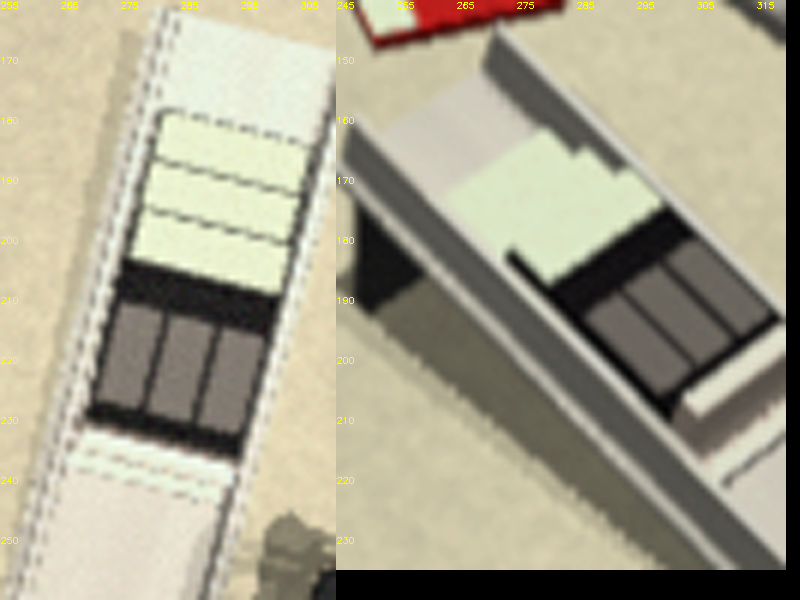

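```bash
python3 -c "
from workcell import bot
print(bot.sign_off())"
```

```text
the job is handed in; nothing more can be done
None
```

The three cases are fanned on the rack with all three labels showing, the foot stop meets the lowest edge, and the job was handed in at about 22.7 s on the robot's clock.

**What I did:** I pushed the middle case, with the top one riding on it, about 25 mm down the slope with the shut fingertips. I then pushed the top case about 25 mm further. Last, I brought the stop up from below in small steps until it met the top case.

**Last checks:**
- **Fan:** The final picture shows the three labels fully exposed, with even spacing. The label edges put the top case about 50 mm down in total, about 25 mm per step to within 1 mm or so. The bottom case's upper edge did not shift in the top view.
- **Stop:** I pushed until the top case just began to move, so it was nudged back about 0.4 mm. The stop was in contact when I drew the arm away.
- **Clearances:** I checked only the area around the rack in the later pictures. No contact with the jar, bottle or tube rack was noticed, and the arm ended clear of everything.

**One disagreement:** The fingers met the deck about 9 mm higher than my camera fit of the rack predicted. I used the touched height for the pushes, and the pictures afterwards confirmed that only the intended cases moved.

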